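# Close a split ant-nest module in its jig and hold it shut

## Robot

A 6-joint arm with a two-finger parallel gripper is mounted at the origin on the work surface. World frame = base frame: x ahead of the robot, y to its left, z up, the work surface at z = 0. Lengths are in m, angles in rad, forces in N, time in s.
With the tool pointing down it reaches from about 0.25 to 0.775 m from the base axis. Payload 4 kg.
Tool frame: the origin (TCP) lies on the centre line of the jaws, within the pads' length; the fingertips stand 8 mm ahead of it and the grasp point (between the pads) lies 11 mm behind it; y points along the fingers, x is the direction in which the jaws open and shut, and the axes are right-handed (so a half turn about y gives the same grasp; the last joint's range is limited). The gripper opens to 94 mm and grips with 3 to 60 N. Pads are 16 mm wide; open, the fingers measure 119 mm over their backs; the gripper's body (75 mm by 177 mm) begins 78 mm behind the grasp point.
Start: joints at [1.025, 0.087, 1.371, -0, 1.684, -0.103], TCP at [0.236, 0.497, 0.214] pointing down, gripper open.
Joint ranges: [-3.1, 3.1], [-0.76, 2.03], [0.27, 2.55], [-1.08, 4.22], [0.17, 2.65], [-2.57, 2.57]. Speed limits (rad/s): [2.79, 2.79, 3.14, 3.14, 3.14, 3.14].

## Interface

Orientations are given as [roll, pitch, yaw] about the fixed x, y, z axes, in that order (R = Rz(yaw) Ry(pitch) Rx(roll)).
In Python, from bench import robot gives the robot as it stands.
- The arm moves only by the tool step_arm, never from a script. Its argument "commands" is a list of rows, each an object with "xyz": the shift along the world's x, y, z in m, a list of three; "twist": the turn, a rotation vector about the world's x, y, z in degrees, a list of three. In form: [{"xyz": [tx, ty, tz], "twist": [ax, ay, az]}, ...]. A call has 1 to 12 rows; each row is the pose to reach, as a shift and turn from the pose commanded when the call began; what a row does not reach only later rows make up. A row lasts 1/12 s, in which the tool goes at most 41.7 mm and 7.16 degrees, less where a joint would pass 70% of its speed; a pose out of reach is approached as far as the arm can. A call with a gripper value outside its range is refused whole. "fingers" is the closure in counts, from 0 (fully open) to 255 (shut), set as the call begins (left out, the last holds). The fingers move at their own pace and stop on an object; the grip force is fixed at half the most. Time passes only in rows, so rows that repeat a pose let the fingers close. It gives the time, the measured TCP pose, the force and the opening at its end, in the units of the state.
- robot.get_obs(): the state, without advancing time (a new reading comes with each control period).
- robot.snapshot(name): name is "scene" or "top"; returns (picture, depth): 480x640x3 uint8, red, green, blue; 480x640 float32, m along the optical axis (not along the pixel's ray), 0 where there is no reading.
- robot.camera_info(name): a dict with "fx", "fy", "cx", "cy" (pixels), "R" (3x3) and "t" (3): a world point X has camera coordinates R X + t. Camera axes: x right, y down, z forward; pixel columns grow to the right and rows downward; lengths in m; the calibration is good to about 2 mm. A picture is of the moment at which its call begins. camera_info takes no time and is no camera call.
- robot.close_job(): hands the job in, once; it reports no verdict.
The state is a dict: "time": time; "joint_positions": joint angles; "qvel": joint speeds; "joint_torque": joint torques, N m; "tool_pos": TCP position; "ee_rot": TCP orientation; "wrist_force": force on the tool from outside, world axes, zero at the start; "wrist_torque": the same for the moment, N m; "width": finger opening in m.
Only numpy, scipy, OpenCV 4.12 (cv2) and the standard library are available. Lean on these libraries where they do the work, as an engineer would, in place of code of your own. Each camera call takes 0.05 s, during which the arm holds its last target.

## Task

First swing the jig's cam lever all the way round to its stop so that the lower half of the nest module is clamped in the jig. Then pick up the upper half by its grip rib, fit its two holes over the two dowels of the lower half (either way round fits) and press it down against the sprung frame until the two halves meet flush all round. Finish while still holding it pressed shut: do not let go, and leave the magnifier, the jar and the dish where they are.

Things in the scene. Friction and masses are not known exactly. Their poses are not given: they have to be found in the camera images.
- lower_half: Lower half of the nest: open white plastic tray, 84 mm (its x) by 120 mm (its y), 30 mm high, 0.4 kg, loose on the jig's 12 mm board. Origin: centre of its underside, z up; the rim is 30 mm above it. It lies square to the jig (side rails, 1 mm play). Clamping slides it up to 8 mm in its -y direction against the jig's end stop, so its place changes.
- dowel_a (a point): Tip of one of the lower half's two upright steel dowels, at (-30, +48) mm in the lower half's x, y. Diameter 8 mm, standing 14 mm above the rim, the top 6 mm tapering to 3 mm.
- dowel_b (a point): Tip of the other dowel, the same, at (+30, -48) mm.
- sprung_frame (a joint): How far the white sprung frame (56 by 70 mm) inside the lower half is pushed down, m: 0 = 4 mm proud of the rim, 0.004 = flush with it. It starts to yield at about 5 N, is flush at about 12 N, and springs back up when not held down.
- upper_centre (a point): Upper half, on the bench right way up: white plate 84 mm (x) by 120 mm (y), 16 mm thick, flat underside, two clear windows; grip rib on top in the middle: 16 mm (x) by 60 mm (y), 36 mm high. About 0.16 kg. Two 10 mm through holes at (-30, +48) and (+30, -48) mm. Point: centre, 26 mm above the underside and below the rib's top. When shut it is 56 mm above the lower half's origin.
- cam_lever (a joint): Cam lever, turning about a vertical axis, rad: 0 = open (points to the jig's -x side), 1.5 = clamped, at its stop (points to the jig's +y, away from the nest). Grows clockwise seen from above. Starts between 0 and 0.35. Needs about 2 N at the knob, a little more while its jaw slides the lower half to the end stop; stays where it is left.
- lever_knob (a point): Point on the axis of the lever's upright black round knob: 16 mm diameter, 65 mm from the pivot axis, its top 14 mm above this point, the flat steel lever 26 mm below it. This point is 66 mm above the bench.
- lever_pivot (a point): Point on the lever's vertical pivot axis, at the lever's top face, 40 mm above the bench. Axes are those of the jig: its y runs from the end stop to the cam lever; the clamped lower half's centre lies 105 mm from here along -y.
- magnifier: Hand magnifier lying on the bench, 160 mm long (y), 76 mm wide at the lens, 12 mm high. Bystander. Origin: underside, 60 mm from the lens's centre towards the black handle.
- seed_jar: Small glass jar with white lid, 54 mm diameter, 65 mm high. Bystander. Origin: centre of its underside.
- dish: Flat clear round dish, 84 mm diameter, 15 mm high. Bystander. Origin: centre of its underside.
There are look-alikes about, which are no part of the job. Leave any yellow look-alike of the part that bears upper_centre alone.

How it is judged:
By the outcome, as a careful person would: the job done as asked, in the order asked, and still so for the second after the job is handed in, while the arm keeps its last pose, push and grip.
It also fails if it takes over 51 s, if anything falls off the work surface, if the arm or the gripper's body presses on something with over 40 N, if the wrist force passes 120 N, or if a joint passes its speed limit or range.

## Working session

There is one attempt and no reset: what is moved stays moved. The work goes in short steps, Python scripts to look and compute and a tool call to move; the robot and the scene stay as the last step left them, time stands still between calls to the robot, and variables do not carry over. Pictures are saved under pics/ and viewed, and the job is handed in when it is done.

Besides the shell and the picture viewer there is one more tool, called in YAML: its name, and indented under it one key for each argument. step_arm: Moves the arm, as the interface text tells. Its arguments: {"type":"object","properties":{"commands":{"type":"array"},"fingers":{"type":"number"}},"required":["commands"]}

```bash
ls; mkdir -p pics; cat > h.py <<'E'
import numpy as np, cv2
from bench import robot
def snap(n,tag):
    p,d=robot.snapshot(n); np.savez(f'pics/{tag}.npz',p=p,d=d); cv2.imwrite(f'pics/{tag}.png',p[:,:,::-1]); return p,d
def ray(n,u,v,z):
    c=robot.camera_info(n);R=np.array(c['R']);t=np.array(c['t'])
    o=-R.T@t; w=R.T@np.array([(u-c['cx'])/c['fx'],(v-c['cy'])/c['fy'],1]); return o+w*(z-o[2])/w[2]
def dep(n,u,v,d):
    c=robot.camera_info(n);R=np.array(c['R']);t=np.array(c['t']); 
    return R.T@(np.array([(u-c['cx'])/c['fx'],(v-c['cy'])/c['fy'],1])*d-t)
def proj(n,X):
    c=robot.camera_info(n);x=np.array(c['R'])@np.array(X)+np.array(c['t']); return c['fx']*x[0]/x[2]+c['cx'],c['fy']*x[1]/x[2]+c['cy']
E
python3 - <<'E'
from h import *
for n in('top','scene'):
    snap(n,n+'0'); c=robot.camera_info(n); print(n,c['fx'],-np.array(c['R']).T@c['t'],np.round(c['R'],2))
print(robot.get_obs())
E
```

```text
pics
top 566.6936561342003 [ 0.41875327 -0.04624841  1.15019546] [[-0.01 -1.   -0.01]
 [-0.99  0.01 -0.16]
 [ 0.16  0.   -0.99]]
scene 441.2189855067711 [ 0.9778718  -0.4938188   0.47611027] [[ 0.72  0.7  -0.02]
 [ 0.39 -0.42 -0.82]
 [-0.58  0.58 -0.58]]
{'time': 0.1, 'joint_positions': array([ 1.02491584e+00,  8.79018749e-02,  1.37207457e+00, -2.61700807e-05,
        1.68360109e+00, -1.03099212e-01]), 'qvel': array([ 0.00142558, -0.00041835, -0.00241883, -0.00121204,  0.00111045,
       -0.00127516]), 'joint_torque': array([ 2.97677223e-03, -3.41251123e+01, -3.03302836e+01,  7.19869486e-02,
        3.04328918e-02, -1.06229422e-04]), 'tool_pos': array([0.23541613, 0.49655008, 0.21242433]), 'ee_rot': array([-1.57061792,  0.00197702,  1.1280123 ]), 'wrist_force': array([ 0.21001281, -0.53036965,  0.36564798]), 'wrist_torque': array([ 0.03467898,  0.01410611, -0.00073051]), 'width': 0.09395949854174641}
```

View pics/top0.png

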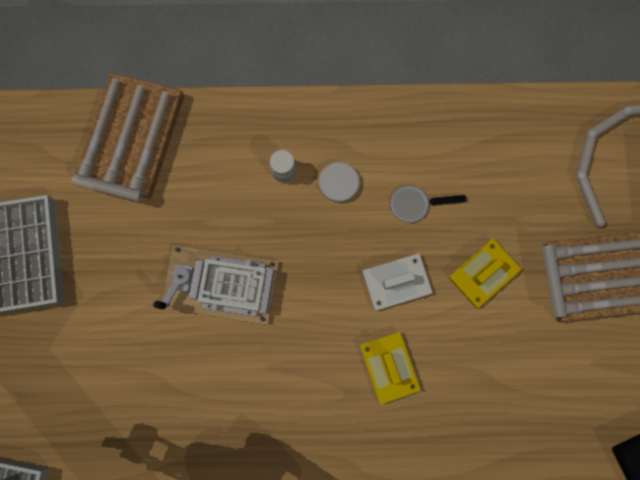

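View pics/scene0.png

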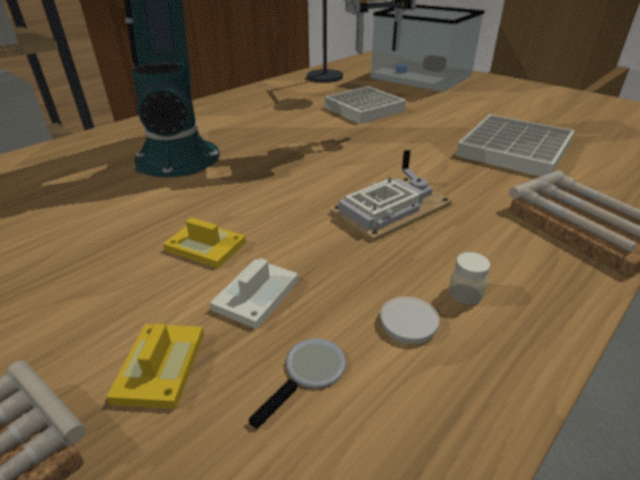

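Top view: jig at about (222,285) with its lever pivot (181,275) and black knob (160,305). Candidates for the upper half are white (397,282), yellow (486,272) and yellow (390,367). I choose the white one. Magnifier (410,203), dish (340,182), jar (282,165). A close crop will check this.

```bash
python3 - <<'E'
import cv2,numpy as np
p=cv2.imread('pics/top0.png')
a=cv2.resize(p[235:335,140:290],None,fx=5,fy=5,interpolation=cv2.INTER_CUBIC)
cv2.imwrite('pics/c1.png',a)
b=cv2.resize(p[245:320,350:445],None,fx=8,fy=8,interpolation=cv2.INTER_CUBIC)
cv2.imwrite('pics/c2.png',b)
s=cv2.imread('pics/scene0.png')
cv2.imwrite('pics/c3.png',cv2.resize(s[140:245,320:460],None,fx=5,fy=5,interpolation=cv2.INTER_CUBIC))
E
```

```text
(no output)
```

View pics/c1.png

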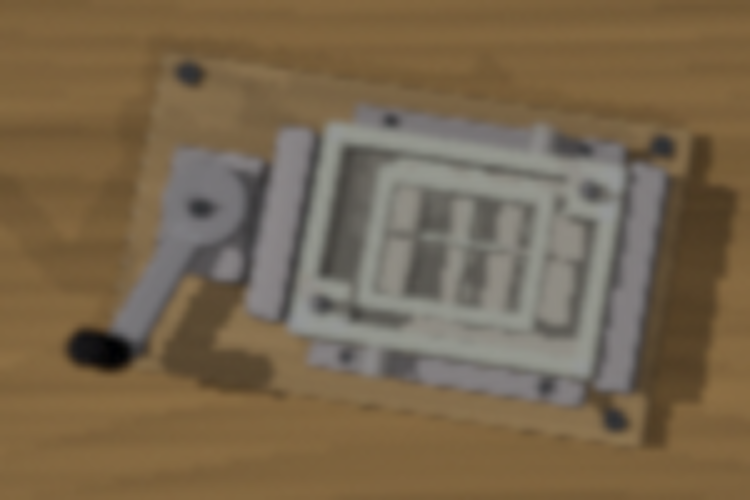

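View pics/c2.png

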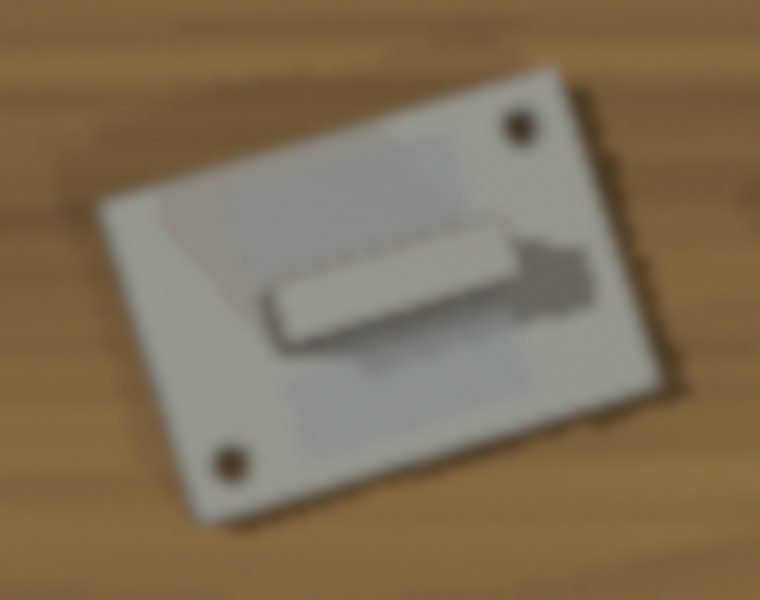

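View pics/c3.png

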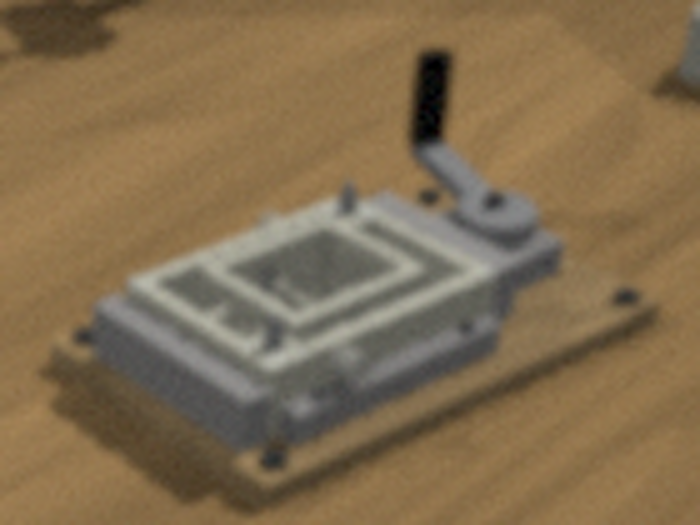

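```bash
cat > m.py <<'E'
from h import *
f=lambda c,o,s:(c[0]/s+o[0]-0.5+.5/s,c[1]/s+o[1]-.5+.5/s)
o=(140,235)
J={}
for k,c,z in [('pivot',(203,207),.041),('knobmid',(100,349),.062),('scrLU',(190,73),.012),('scrRU',(662,146),.012),('scrRD',(614,420),.012),('rimLU',(327,124),.042),('rimRU',(630,170),.042),('rimRD',(592,378),.042),('rimLD',(290,332),.042),('dowR',(592,190),.052),('dowL',(322,302),.052)]:
    J[k]=ray('top',*f(c,o,5),z); print(k,np.round(J[k],4))
o=(350,245)
for k,c,z in [('uLU',(100,200),.016),('uRU',(556,70),.016),('uRD',(663,385),.016),('uLD',(200,522),.016),('holeR',(521,127),.016),('holeL',(231,463),.016)]:
    J[k]=ray('top',*f(c,o,8),z); print(k,np.round(J[k],4))
an=lambda a,b:np.degrees(np.arctan2(*(J[a]-J[b])[:2][::-1]))
ln=lambda a,b:np.linalg.norm(J[a]-J[b])
for a,b in [('scrLU','scrRU'),('rimLU','rimRU'),('rimLD','rimRD'),('rimRU','rimRD'),('rimLU','rimLD'),('dowL','dowR'),('knobmid','pivot'),('uLU','uRU'),('uLD','uRD'),('uLU','uLD'),('uRU','uRD'),('holeL','holeR')]: print(a,b,round(an(a,b),2),round(ln(a,b),4))
os=(320,140)
for k,c,z in [('pivot',(494,200),.04),('knobtop',(434,55),.08),('dowFar',(347,185),.056),('dowNear',(272,328),.056)]:
    print('scene',k,np.round(ray('scene',*f(c,os,5),z),4))
d=np.load('pics/top0.npz')['d']
for u,v in [(181,276),(156,304),(160,305),(397,281),(205,260)]: print(u,v,np.round(dep('top',u,v,d[v,u]),4))
E
python3 m.py
```

```text
pivot [0.5567 0.2406 0.041 ]
knobmid [0.4998 0.2733 0.062 ]
scrLU [0.6155 0.255  0.012 ]
scrRU [0.5827 0.0622 0.012 ]
scrRD [0.4724 0.0813 0.012 ]
rimLU [0.589  0.1921 0.042 ]
rimRU [0.569 0.072 0.042]
rimRD [0.4874 0.0866 0.042 ]
rimLD [0.5069 0.2049 0.042 ]
dowR [0.56   0.0858 0.052 ]
dowL [0.5176 0.1905 0.052 ]
uLU [ 0.5679 -0.1199  0.016 ]
uRU [ 0.5994 -0.2361  0.016 ]
uRD [ 0.5192 -0.2596  0.016 ]
uLD [ 0.4866 -0.1429  0.016 ]
holeR [ 0.585  -0.2267  0.016 ]
holeL [ 0.5012 -0.151   0.016 ]
scrLU scrRU 80.35 0.1955
rimLU rimRU 80.53 0.1218
rimLD rimRD 80.63 0.12
rimRU rimRD -10.11 0.0829
rimLU rimLD -8.86 0.0831
dowL dowR 112.04 0.113
knobmid pivot 150.17 0.069
uLU uRU 105.21 0.1204
uLD uRD 105.61 0.1212
uLU uLD 15.78 0.0844
uRU uRD 16.35 0.0836
holeL holeR 137.92 0.1129
scene pivot [0.5516 0.2439 0.04  ]
scene knobtop [0.4976 0.2715 0.08  ]
scene dowFar [0.5157 0.1877 0.056 ]
scene dowNear [0.5633 0.0773 0.056 ]
181 276 [0.5562 0.238  0.045 ]
156 304 [0.4993 0.275  0.0796]
160 305 [0.4976 0.2685 0.0758]
397 281 [ 0.54   -0.1853  0.0498]
205 260 [0.5918 0.1977 0.0161]
```

step_arm:
  commands:
    - {"xyz": [0.015, -0.012, 0], "twist": [0, 0, 0]}
    - {"xyz": [0.045, -0.038, 0], "twist": [0, 0, -1]}
    - {"xyz": [0.075, -0.064, 0], "twist": [0, 0, -2]}
    - {"xyz": [0.105, -0.09, -0.005], "twist": [0, 0, -3]}
    - {"xyz": [0.135, -0.115, -0.015], "twist": [0, 0, -4]}
    - {"xyz": [0.165, -0.14, -0.03], "twist": [0, 0, -4.6]}
    - {"xyz": [0.195, -0.166, -0.045], "twist": [0, 0, -4.6]}
    - {"xyz": [0.222, -0.189, -0.06], "twist": [0, 0, -4.6]}
    - {"xyz": [0.245, -0.208, -0.075], "twist": [0, 0, -4.6]}
    - {"xyz": [0.258, -0.219, -0.085], "twist": [0, 0, -4.6]}
    - {"xyz": [0.2635, -0.224, -0.09], "twist": [0, 0, -4.6]}
    - {"xyz": [0.2635, -0.224, -0.09], "twist": [0, 0, -4.6]}
  fingers: 165

```text
time: 1.1
tool_pos: [0.499, 0.2714, 0.1212]
ee_rot: [-1.568, 0.003, 1.045]
wrist_force: [-0.4, -0.3, -0.7]
width: 0.0331
```

```bash
python3 - <<'E'
from h import *
o=robot.get_obs(); print({k:np.round(o[k],4) for k in('time','tool_pos','ee_rot','wrist_force','width')})
for n in('top','scene'): snap(n,n+'1')
tp=o['tool_pos']
for n in('top','scene'):
    print(n,proj(n,tp),proj(n,[.4995,.273,.08]))
p=cv2.imread('pics/top1.png');s=cv2.imread('pics/scene1.png')
a=cv2.resize(p[250:350,100:220],None,fx=4,fy=4);b=cv2.resize(s[100:200,350:450],None,fx=4,fy=4)
cv2.imwrite('pics/c4.png',np.hstack([a[:400,:400],b[:400,:400]]))
E
```

```text
{'time': np.float64(1.1), 'tool_pos': array([0.499 , 0.2714, 0.1212]), 'ee_rot': array([-1.5683,  0.0033,  1.0452]), 'wrist_force': array([-0.3874, -0.3204, -0.6909]), 'width': np.float64(0.0331)}
top (np.float64(151.15419335287456), np.float64(302.50940174772103)) (np.float64(156.98845417753236), np.float64(303.8618804202106))
scene (np.float64(408.96193112125997), np.float64(132.44938070845615)) (np.float64(407.563517673105), np.float64(150.63374214659353))
```

View pics/c4.png

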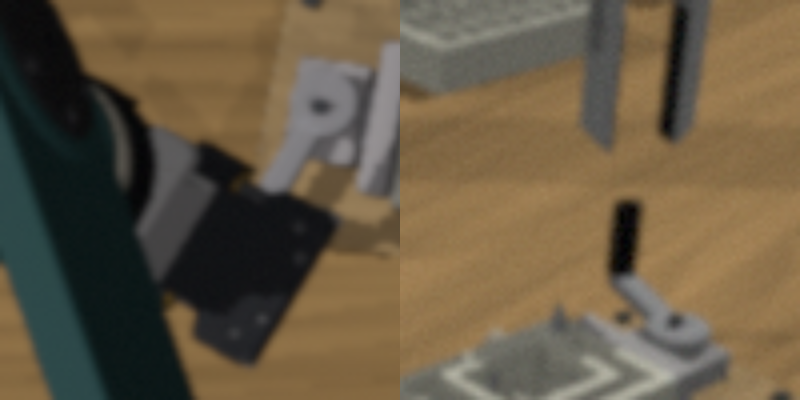

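step_arm:
  commands:
    - {"xyz": [0, 0.0005, -0.015], "twist": [0, 0, 0]}
    - {"xyz": [0, 0.0005, -0.03], "twist": [0, 0, 0]}
    - {"xyz": [0, 0.0005, -0.045], "twist": [0, 0, 0]}
    - {"xyz": [0, 0.0005, -0.055], "twist": [0, 0, 0]}
    - {"xyz": [0, 0.0005, -0.061], "twist": [0, 0, 0]}
    - {"xyz": [0, 0.0005, -0.061], "twist": [0, 0, 0]}

```text
time: 1.7
tool_pos: [0.4979, 0.2741, 0.0617]
ee_rot: [-1.57, 0.001, 1.049]
wrist_force: [-0.6, -0.3, 0.2]
width: 0.0332
```

step_arm:
  commands:
    - {"xyz": [0, 0, 0], "twist": [0, 0, 0]}
    - {"xyz": [0, 0, 0], "twist": [0, 0, 0]}
    - {"xyz": [0, 0, 0], "twist": [0, 0, 0]}
  fingers: 200

```text
time: 1.95
tool_pos: [0.4999, 0.2739, 0.0638]
ee_rot: [-1.572, -0.002, 1.048]
wrist_force: [-0.5, 0.5, 0.5]
width: 0.0209
```

```bash
python3 - <<'E'
from h import *
snap('scene','scene2')
s=cv2.imread('pics/scene2.png')
cv2.imwrite('pics/c5.png',cv2.resize(s[100:200,350:450],None,fx=5,fy=5))
P=np.array([.555,.242]);k=np.array([.499,.272]);r=k-P;print(np.linalg.norm(r),np.degrees(np.arctan2(r[1],r[0])))
a0=np.degrees(np.arctan2(r[1],r[0]))
for d in range(0,72,6):
    a=np.radians(a0-d);q=P+.065*np.array([np.cos(a),np.sin(a)]);print(d,np.round(q-P-.065*r/np.linalg.norm(r),4))
E
```

```text
0.06352952069707442 151.82140989004085
0 [-0. -0.]
6 [0.0035 0.0058]
12 [0.0076 0.0112]
18 [0.0123 0.0162]
24 [0.0174 0.0207]
30 [0.023  0.0245]
36 [0.029  0.0278]
42 [0.0353 0.0305]
48 [0.0418 0.0324]
54 [0.0485 0.0337]
60 [0.0552 0.0343]
66 [0.062  0.0341]
```

View pics/c5.png

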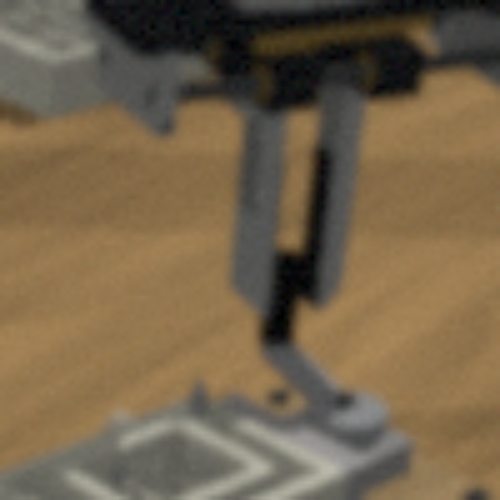

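Knob sits between the fingers (crop about (285,290)). Next I sweep it clockwise.

step_arm:
  commands:
    - {"xyz": [0.0017, 0.003, 0], "twist": [0, 0, -3]}
    - {"xyz": [0.0035, 0.0058, 0], "twist": [0, 0, -6]}
    - {"xyz": [0.0055, 0.0086, 0], "twist": [0, 0, -9]}
    - {"xyz": [0.0076, 0.0112, 0], "twist": [0, 0, -12]}
    - {"xyz": [0.0099, 0.0138, 0], "twist": [0, 0, -15]}
    - {"xyz": [0.0123, 0.0162, 0], "twist": [0, 0, -18]}
    - {"xyz": [0.0148, 0.0185, 0], "twist": [0, 0, -21]}
    - {"xyz": [0.0174, 0.0207, 0], "twist": [0, 0, -24]}
    - {"xyz": [0.0202, 0.0227, 0], "twist": [0, 0, -27]}
    - {"xyz": [0.023, 0.0245, 0], "twist": [0, 0, -30]}
    - {"xyz": [0.026, 0.0262, 0], "twist": [0, 0, -33]}
    - {"xyz": [0.029, 0.0278, 0], "twist": [0, 0, -36]}

```text
time: 3.0
tool_pos: [0.5283, 0.3007, 0.063]
ee_rot: [-1.572, 0.001, 0.417]
wrist_force: [-1.3, -1.4, 0.1]
width: 0.0199
```

step_arm:
  commands:
    - {"xyz": [0.0032, 0.0014, 0], "twist": [0, 0, -3]}
    - {"xyz": [0.0063, 0.0027, 0], "twist": [0, 0, -6]}
    - {"xyz": [0.0095, 0.0037, 0], "twist": [0, 0, -9]}
    - {"xyz": [0.0128, 0.0046, 0], "twist": [0, 0, -12]}
    - {"xyz": [0.0161, 0.0053, 0], "twist": [0, 0, -15]}
    - {"xyz": [0.0195, 0.0059, 0], "twist": [0, 0, -18]}
    - {"xyz": [0.0228, 0.0063, 0], "twist": [0, 0, -21]}
    - {"xyz": [0.0262, 0.0065, 0], "twist": [0, 0, -24]}

```text
time: 3.67
tool_pos: [0.5541, 0.3072, 0.0628]
ee_rot: [-1.572, 0.001, -0.002]
wrist_force: [-2.5, -1.6, 0.9]
width: 0.0201
```

```bash
python3 - <<'E'
from h import *
o=robot.get_obs(); print({k:np.round(o[k],4) for k in('time','tool_pos','ee_rot','wrist_force','width')})
snap('scene','scene3');snap('top','top3')
s=cv2.imread('pics/scene3.png');t=cv2.imread('pics/top3.png')
cv2.imwrite('pics/c6.png',np.hstack([cv2.resize(s[100:220,340:460],None,fx=3.3,fy=3.3),cv2.resize(t[230:350,130:250],None,fx=3.3,fy=3.3)]))
E
```

```text
{'time': np.float64(3.6667), 'tool_pos': array([0.5541, 0.3072, 0.0628]), 'ee_rot': array([-1.5718e+00,  1.2000e-03, -2.3000e-03]), 'wrist_force': array([-2.5188, -1.5614,  0.9482]), 'width': np.float64(0.0201)}
```

View pics/c6.png

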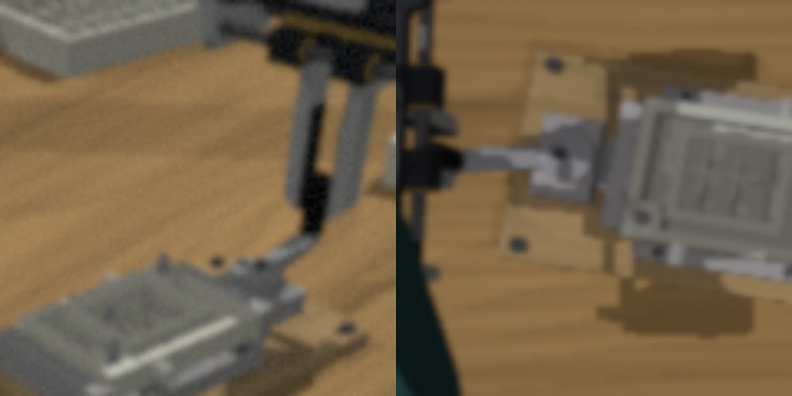

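step_arm:
  commands:
    - {"xyz": [0.0025, 0.0, 0], "twist": [0, 0, -2]}
    - {"xyz": [0.005, -0.0002, 0], "twist": [0, 0, -4]}
    - {"xyz": [0.0075, -0.0004, 0], "twist": [0, 0, -5.5]}
    - {"xyz": [0.0075, -0.0004, 0], "twist": [0, 0, -5.5]}

```text
time: 4.1
tool_pos: [0.562, 0.3075, 0.0628]
ee_rot: [-1.57, -0.0, -0.095]
wrist_force: [-1.1, 0.3, 1.0]
width: 0.0206
```

step_arm:
  commands:
    - {"xyz": [0.001, -0.0001, 0], "twist": [0, 0, 0]}
    - {"xyz": [0.002, -0.0002, 0], "twist": [0, 0, 0]}
    - {"xyz": [0.002, -0.0002, 0], "twist": [0, 0, 0]}

```text
time: 4.35
tool_pos: [0.5635, 0.3075, 0.0627]
ee_rot: [-1.57, 0.001, -0.095]
wrist_force: [-3.4, 0.3, 2.4]
width: 0.0204
```

step_arm:
  commands:
    - {"xyz": [0.001, -0.0001, 0], "twist": [0, 0, 0]}
    - {"xyz": [0.002, -0.0002, 0], "twist": [0, 0, 0]}
    - {"xyz": [0.002, -0.0002, 0], "twist": [0, 0, 0]}

```text
time: 4.6
tool_pos: [0.5641, 0.3076, 0.0627]
ee_rot: [-1.571, 0.004, -0.095]
wrist_force: [-6.6, -0.1, 4.3]
width: 0.0204
```

step_arm:
  commands:
    - {"xyz": [0.001, -0.0001, 0], "twist": [0, 0, 0]}
    - {"xyz": [0.0015, -0.0002, 0], "twist": [0, 0, 0]}
    - {"xyz": [0.0015, -0.0002, 0], "twist": [0, 0, 0]}

```text
time: 4.85
tool_pos: [0.5642, 0.3075, 0.0626]
ee_rot: [-1.571, 0.007, -0.094]
wrist_force: [-10.1, 0.6, 5.0]
width: 0.0205
```

The motion stalled with the force rising to 10 N, so the lever is at its stop. Next: back off, open, rise and look.

step_arm:
  commands:
    - {"xyz": [-0.0055, 0.0004, 0], "twist": [0, 0, 0]}
    - {"xyz": [-0.0055, 0.0004, 0], "twist": [0, 0, 0]}
    - {"xyz": [-0.0055, 0.0004, 0.02], "twist": [0, 0, 0]}
    - {"xyz": [-0.0055, 0.0004, 0.05], "twist": [0, 0, 0]}
    - {"xyz": [-0.02, -0.04, 0.085], "twist": [0, 0, 0]}
    - {"xyz": [-0.05, -0.08, 0.12], "twist": [0, 0, 0]}
    - {"xyz": [-0.08, -0.12, 0.13], "twist": [0, 0, 0]}
    - {"xyz": [-0.09, -0.16, 0.13], "twist": [0, 0, 4]}
    - {"xyz": [-0.1, -0.2, 0.13], "twist": [0, 0, 8]}
    - {"xyz": [-0.1, -0.24, 0.13], "twist": [0, 0, 12]}
    - {"xyz": [-0.1, -0.28, 0.13], "twist": [0, 0, 16]}
    - {"xyz": [-0.1, -0.31, 0.13], "twist": [0, 0, 20.8]}
  fingers: 180

```text
time: 5.85
tool_pos: [0.4682, 0.0141, 0.1933]
ee_rot: [-1.573, -0.004, 0.272]
wrist_force: [0.8, 0.2, -0.3]
width: 0.0276
```

```bash
python3 - <<'E'
from h import *
o=robot.get_obs(); print({k:np.round(o[k],4) for k in('time','tool_pos','ee_rot','wrist_force','width')})
snap('scene','scene4');snap('top','top4')
p=cv2.imread('pics/top4.png');s=cv2.imread('pics/scene4.png')
cv2.imwrite('pics/c7.png',cv2.resize(p[235:335,140:290],None,fx=5,fy=5,interpolation=cv2.INTER_CUBIC))
cv2.imwrite('pics/c8.png',cv2.resize(s[140:245,320:460],None,fx=5,fy=5,interpolation=cv2.INTER_CUBIC))
E
```

```text
{'time': np.float64(5.85), 'tool_pos': array([0.4682, 0.0141, 0.1933]), 'ee_rot': array([-1.5734, -0.0036,  0.2718]), 'wrist_force': array([ 0.8486,  0.1713, -0.3006]), 'width': np.float64(0.0276)}
```

View pics/c7.png

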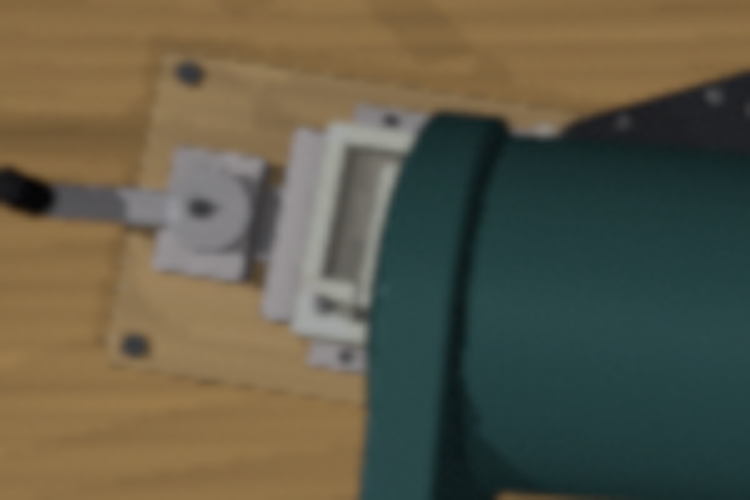

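View pics/c8.png

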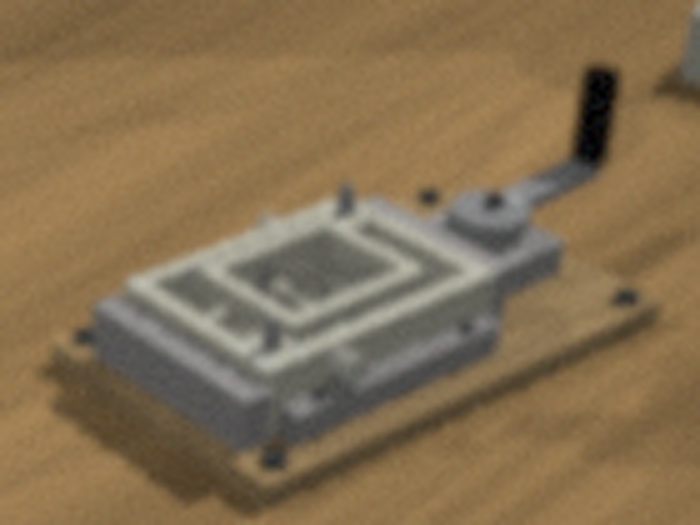

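View pics/top4.png

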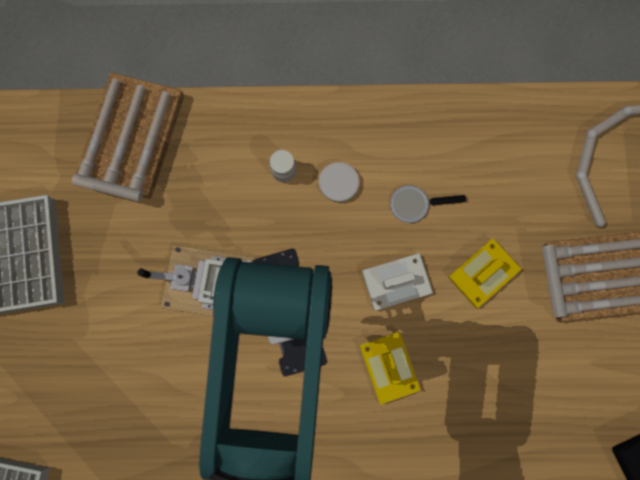

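step_arm:
  commands:
    - {"xyz": [0.015, -0.035, -0.01], "twist": [0, 0, 0]}
    - {"xyz": [0.03, -0.07, -0.02], "twist": [0, 0, 0]}
    - {"xyz": [0.045, -0.105, -0.035], "twist": [0, 0, 0]}
    - {"xyz": [0.06, -0.14, -0.055], "twist": [0, 0, 0]}
    - {"xyz": [0.07, -0.17, -0.075], "twist": [0, 0, 0]}
    - {"xyz": [0.0745, -0.19, -0.09], "twist": [0, 0, 0]}
    - {"xyz": [0.0745, -0.2, -0.1], "twist": [0, 0, 0]}
    - {"xyz": [0.0745, -0.2, -0.1], "twist": [0, 0, 0]}
    - {"xyz": [0.0745, -0.2, -0.1], "twist": [0, 0, 0]}
  fingers: 130

```text
time: 6.7
tool_pos: [0.5425, -0.183, 0.0919]
ee_rot: [-1.57, 0.0, 0.267]
wrist_force: [0.2, 0.4, 0.5]
width: 0.0459
```

```bash
python3 - <<'E'
from h import *
for i in range(2):
    snap('scene','scene5');o=robot.get_obs(); print({k:np.round(o[k],4) for k in('time','tool_pos','ee_rot','width')})
s=cv2.imread('pics/scene5.png')
a=cv2.resize(s[190:340,190:330],None,fx=4,fy=4)
cv2.imwrite('pics/c9.png',a)
E
```

```text
{'time': np.float64(6.75), 'tool_pos': array([ 0.543 , -0.1827,  0.0931]), 'ee_rot': array([-1.571e+00, -1.200e-03,  2.682e-01]), 'width': np.float64(0.046)}
{'time': np.float64(6.8), 'tool_pos': array([ 0.5433, -0.1825,  0.0938]), 'ee_rot': array([-1.5719, -0.0022,  0.2689]), 'width': np.float64(0.0461)}
```

View pics/c9.png

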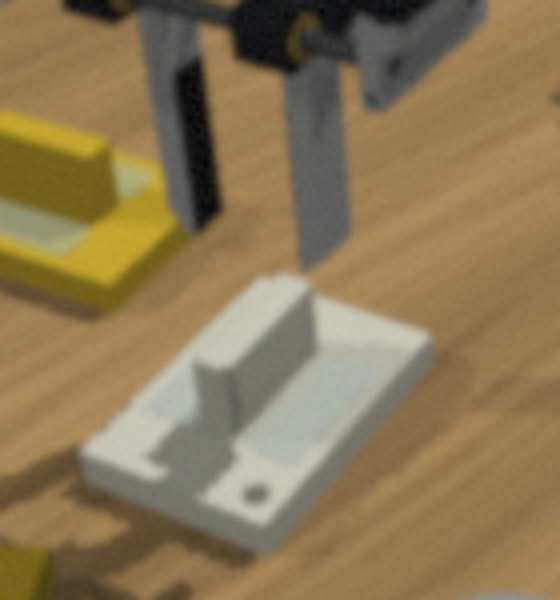

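The white upper half is below, with its rib between and ahead of the open jaws. I correct y by −7 mm, then descend.

step_arm:
  commands:
    - {"xyz": [0, -0.004, 0], "twist": [0, 0, 0.3]}
    - {"xyz": [0, -0.007, 0], "twist": [0, 0, 0.3]}
    - {"xyz": [0, -0.007, -0.015], "twist": [0, 0, 0.3]}
    - {"xyz": [0, -0.007, -0.03], "twist": [0, 0, 0.3]}
    - {"xyz": [0, -0.007, -0.045], "twist": [0, 0, 0.3]}
    - {"xyz": [0, -0.007, -0.056], "twist": [0, 0, 0.3]}
    - {"xyz": [0, -0.007, -0.063], "twist": [0, 0, 0.3]}
    - {"xyz": [0, -0.007, -0.066], "twist": [0, 0, 0.3]}
    - {"xyz": [0, -0.007, -0.066], "twist": [0, 0, 0.3]}
    - {"xyz": [0, -0.007, -0.066], "twist": [0, 0, 0.3]}

```text
time: 7.63
tool_pos: [0.5431, -0.1908, 0.027]
ee_rot: [-1.572, -0.001, 0.273]
wrist_force: [0.3, 0.3, 0.9]
width: 0.0465
```

```bash
python3 - <<'E'
from h import *
snap('scene','scene6');o=robot.get_obs(); print({k:np.round(o[k],4) for k in('time','tool_pos','ee_rot','wrist_force','width')})
s=cv2.imread('pics/scene6.png')
a=cv2.resize(s[190:340,190:330],None,fx=4,fy=4)
cv2.imwrite('pics/c10.png',a)
E
```

```text
{'time': np.float64(7.6833), 'tool_pos': array([ 0.5432, -0.1909,  0.0273]), 'ee_rot': array([-1.572e+00, -1.400e-03,  2.729e-01]), 'wrist_force': array([-0.2013,  0.6218,  0.2455]), 'width': np.float64(0.0459)}
```

View pics/c10.png

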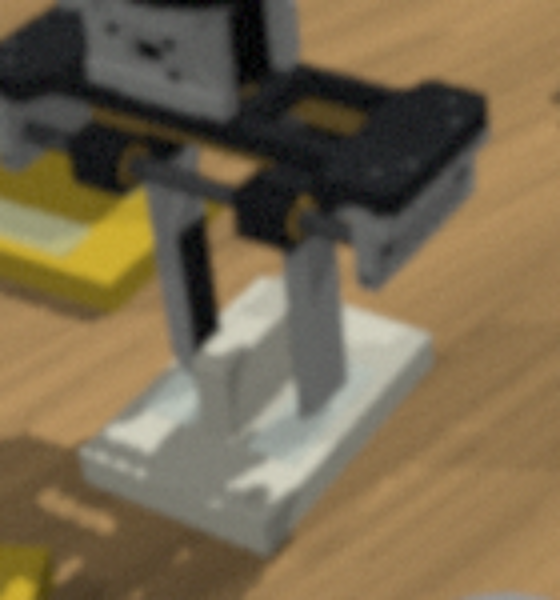

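The rib stands between the fingers, roughly centred along its length. Next: close and lift.

step_arm:
  commands:
    - {"xyz": [0, 0, 0], "twist": [0, 0, 0]}
    - {"xyz": [0, 0, 0], "twist": [0, 0, 0]}
    - {"xyz": [0, 0, 0], "twist": [0, 0, 0]}
    - {"xyz": [0, 0, 0], "twist": [0, 0, 0]}
    - {"xyz": [0, 0, 0], "twist": [0, 0, 0]}
    - {"xyz": [0, 0, 0], "twist": [0, 0, 0]}
    - {"xyz": [0, 0, 0], "twist": [0, 0, 0]}
    - {"xyz": [0, 0, 0], "twist": [0, 0, 0]}
  fingers: 255

```text
time: 8.35
tool_pos: [0.5427, -0.1907, 0.0265]
ee_rot: [-1.571, -0.0, 0.273]
wrist_force: [0.2, 0.2, 0.7]
width: 0.0154
```

step_arm:
  commands:
    - {"xyz": [0, 0, 0.01], "twist": [0, 0, 0]}
    - {"xyz": [0, 0, 0.025], "twist": [0, 0, 0]}
    - {"xyz": [0, 0, 0.045], "twist": [0, 0, 0]}
    - {"xyz": [0, 0, 0.065], "twist": [0, 0, 0]}
    - {"xyz": [0, 0, 0.085], "twist": [0, 0, 0]}
    - {"xyz": [0, 0, 0.1], "twist": [0, 0, 0]}
    - {"xyz": [0, 0, 0.1], "twist": [0, 0, 0]}

```text
time: 8.93
tool_pos: [0.5446, -0.1916, 0.1309]
ee_rot: [-1.576, -0.006, 0.273]
wrist_force: [-0.2, 0.1, -0.5]
width: 0.0156
```

```bash
python3 - <<'E'
from h import *
snap('scene','scene7');o=robot.get_obs(); print({k:np.round(o[k],4) for k in('time','tool_pos','joint_positions','ee_rot','wrist_force','width')})
s=cv2.imread('pics/scene7.png')
cv2.imwrite('pics/c11.png',cv2.resize(s[130:330,160:360],None,fx=3,fy=3))
# lower-half target from top4 pixel pivot and jig edges
E
```

```text
{'time': np.float64(8.9833), 'tool_pos': array([ 0.5437, -0.1911,  0.1286]), 'joint_positions': array([-4.3650e-01,  1.7320e-01,  1.4438e+00,  1.0000e-04,  1.5202e+00,
       -7.0940e-01]), 'ee_rot': array([-1.5736, -0.0034,  0.2729]), 'wrist_force': array([-4.5220e-01,  3.0000e-04, -2.4601e+00]), 'width': np.float64(0.0156)}
```

View pics/c11.png

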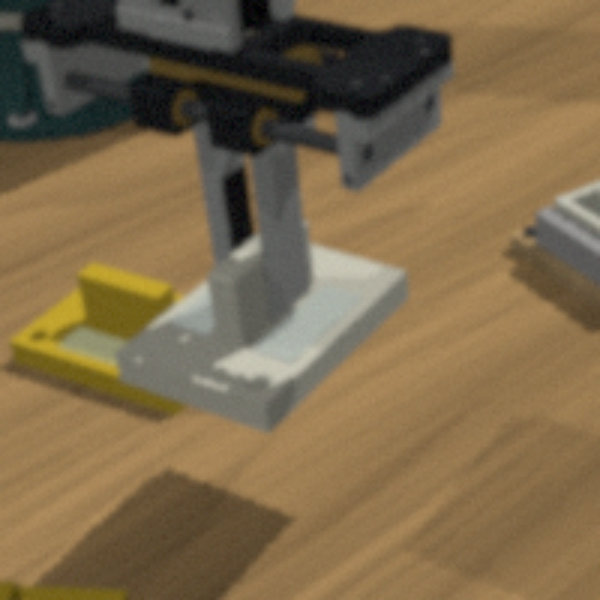

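```bash
python3 - <<'E'
from h import *
snap('top','top7')
p=cv2.imread('pics/top7.png')
cv2.imwrite('pics/c12.png',cv2.resize(p[245:325,185:285],None,fx=8,fy=7.5*0+8,interpolation=cv2.INTER_CUBIC)[:600])
s=cv2.imread('pics/scene7.png')
cv2.imwrite('pics/c13.png',cv2.resize(s[170:245,325:425],None,fx=8,fy=8,interpolation=cv2.INTER_CUBIC))
cv2.imwrite('pics/c14.png',cv2.resize(p[220:340,340:470],None,fx=5,fy=5,interpolation=cv2.INTER_CUBIC))
E
```

```text
(no output)
```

View pics/c12.png

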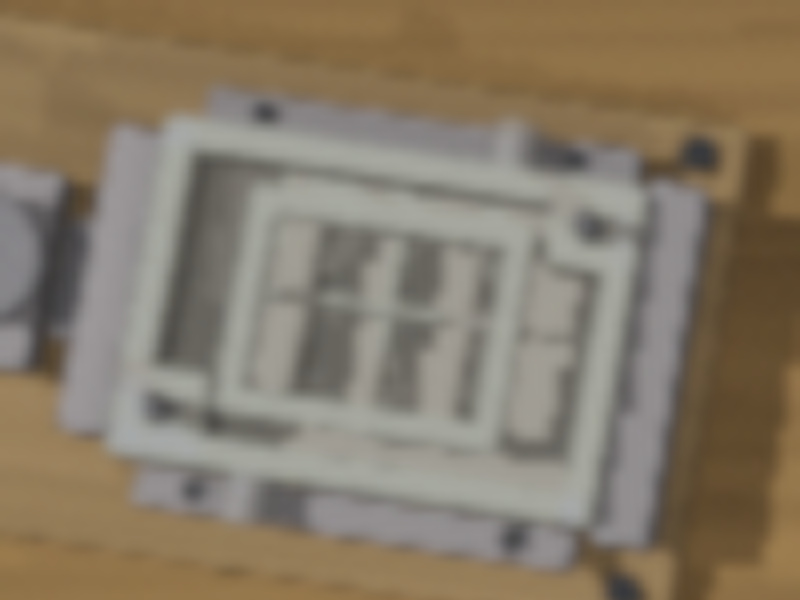

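View pics/c13.png

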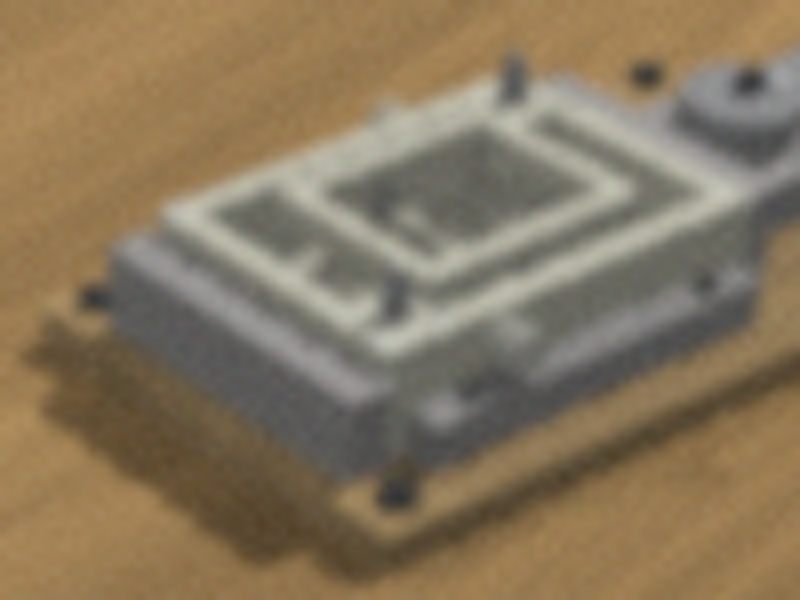

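View pics/c14.png

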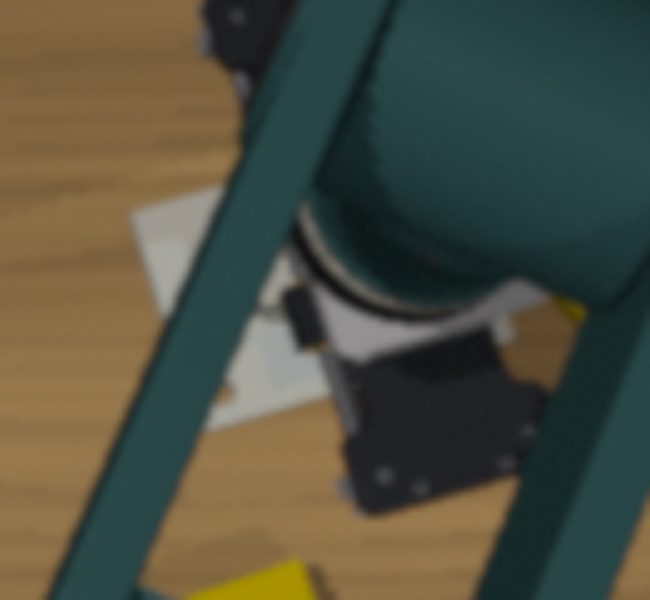

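```bash
python3 - <<'E'
from h import *
g=lambda c,o,s:(c[0]/s+o[0]-.5+.5/s,c[1]/s+o[1]-.5+.5/s)
o=robot.get_obs();print(np.round(o['tool_pos'],4),np.round(o['ee_rot'],4))
T=np.array([ray('top',*g(c,(185,245),8),.042)[:2] for c in [(167,120),(645,182),(590,522),(110,455)]])
print(T.round(4),'ctr',T.mean(0).round(4))
e=T[0]-T[1]+T[3]-T[2];print('yaw',np.degrees(np.arctan2(e[1],e[0]))-90)
S=np.array([ray('scene',*g(c,(325,170),8),.042)[:2] for c in [(388,355),(165,215),(745,195)]])
print('scene rim near(RU),left(RD),right(LU)',S.round(4), 'ctr',((S[1]+S[2])/2).round(4))
D=np.array([ray('scene',*g(c,(325,170),8),.056)[:2] for c in [(514,54),(398,280)]]);print('scene dow',D.round(4),D.mean(0).round(4),np.linalg.norm(D[0]-D[1]))
D=np.array([ray('top',*g(c,(185,245),8),.049)[:2] for c in [(158,408),(594,228)]]);print('top dow',D.round(4),D.mean(0).round(4))
# plate in hand
z=.016+.1286-.0268
print('z',z)
for k,c in [('LU',(132,215)),('LD',(207,431))]: print('top',k,ray('top',*g(c,(340,220),5),z).round(4))
for k,c in [('right/LU',(407,270)),('RD',(118,352)),('RU',(270,403))]: print('scene',k,ray('scene',*g(c,(160,130),3),z).round(4))
# expected
y=np.radians(15.6);R=np.array([[np.cos(y),-np.sin(y)],[np.sin(y),np.cos(y)]])
for k,q in [('LU',(.042,.06)),('LD',(-.042,.06)),('RU',(.042,-.06)),('RD',(-.042,-.06))]: print('exp',k,(R@q+np.array([.5437,-.1911])).round(4))
E
```

```text
[ 0.5427 -0.1907  0.1266] [-1.5713e+00 -7.0000e-04  2.7280e-01]
[[0.5887 0.1912]
 [0.5716 0.0728]
 [0.4881 0.086 ]
 [0.506  0.2035]] ctr [0.5386 0.1384]
yaw -8.444674798683536
scene rim near(RU),left(RD),right(LU) [[0.5676 0.0704]
 [0.4873 0.0845]
 [0.5862 0.1885]] ctr [0.5367 0.1365]
scene dow [[0.5147 0.1885]
 [0.5624 0.0794]] [0.5385 0.134 ] 0.11899722401177396
top dow [[0.5167 0.1905]
 [0.5594 0.0845]] [0.5381 0.1375]
z 0.1178
top LU [ 0.5673 -0.1209  0.1178]
top LD [ 0.4876 -0.1461  0.1178]
scene right/LU [ 0.5637 -0.1196  0.1178]
scene RD [ 0.5161 -0.258   0.1178]
scene RU [ 0.5971 -0.234   0.1178]
exp LU [ 0.568 -0.122]
exp LD [ 0.4871 -0.1446]
exp RU [ 0.6003 -0.2376]
exp RD [ 0.5194 -0.2602]
```

```bash
python3 - <<'E'
from h import *
def fit(im,roi,z,tag):
    x0,y0,x1,y1=roi; c=im[y0:y1,x0:x1].astype(int); b,g,r=c[...,0],c[...,1],c[...,2]
    # rim: bright, b not > g
    m=((g>135)&(g-b>=0)&(r-b<25)).astype(np.uint8)
    n,l,s,_=cv2.connectedComponentsWithStats(m); k=1+np.argmax(s[1:,4]); mm=(l==k)
    cv2.imwrite(f'pics/{tag}.png',cv2.resize((mm*255).astype(np.uint8),None,fx=5,fy=5,interpolation=0))
    v,u=np.nonzero(mm); P=np.array([ray('top',uu+x0,vv+y0,z)[:2] for uu,vv in zip(u,v)])
    R=cv2.minAreaRect((P*1000).astype(np.float32)); print(tag,s[k,4],R)
for t in ('top0','top7'):
    im=cv2.imread(f'pics/{t}.png'); print(im[265,215],im[290,201],im[290,265],im[285,230]); fit(im,(140,235,290,335),.042,'m'+t)
E
```

```text
[86 92 94] [134 142 144] [124 123 127] [126 134 137]
mtop0 1069 ((540.3012084960938, 139.8125), (118.02700805664062, 85.88683319091797), 80.5455322265625)
[ 98 105 107] [151 158 160] [139 138 143] [130 138 141]
mtop7 1907 ((538.721923828125, 139.87037658691406), (130.85763549804688, 98.62444305419922), 87.50030517578125)
```

View pics/mtop7.png

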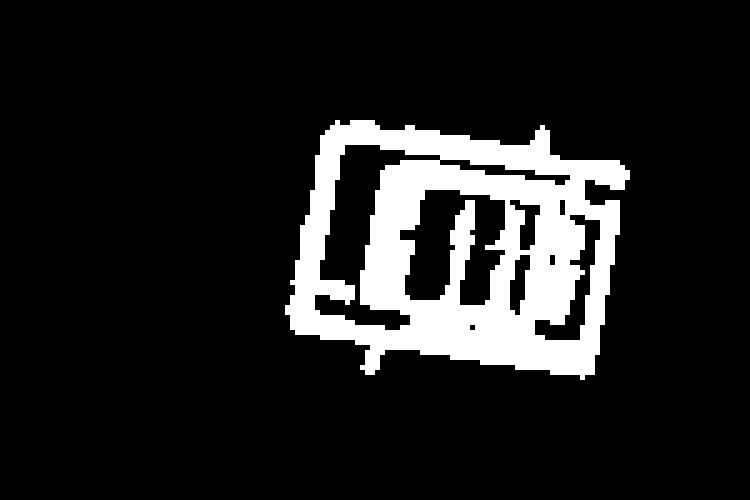

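```bash
python3 - <<'E'
from h import *
for t,th in (('top0',122),('top7',135)):
    c=cv2.imread(f'pics/{t}.png')[235:335,140:290].astype(int); b,g,r=c[...,0],c[...,1],c[...,2]
    m=((g>th)&(g-b>=0)&(r-b<25)).astype(np.uint8)
    n,l,s,_=cv2.connectedComponentsWithStats(m); mm=(l==1+np.argmax(s[1:,4])).astype(np.uint8)
    cs,_=cv2.findContours(mm,cv2.RETR_EXTERNAL,2); mm=cv2.drawContours(mm*0,[max(cs,key=cv2.contourArea)],-1,1,-1)
    mm=cv2.morphologyEx(mm,cv2.MORPH_OPEN,np.ones((15,15),np.uint8))
    v,u=np.nonzero(mm); P=np.array([ray('top',a+140,d+235,.042)[:2] for a,d in zip(u,v)])*1000
    R=cv2.minAreaRect(P.astype(np.float32)); print(t,R,P.mean(0))
    w,V=np.linalg.eigh(np.cov(P.T)); print('pca yaw',np.degrees(np.arctan2(V[1,1],V[0,1]))%180-90,np.sqrt(12*w))
E
```

```text
Traceback (most recent call last):
  File "h.py", line 6, in ray
    c=robot.camera_info(n);R=np.array(c['R']);t=np.array(c['t'])
ValueError: time passes only in moves, steps and waits
```

```bash
sed -i 's/^from bench import robot/from bench import robot\nCI={k:robot.camera_info(k) for k in("top","scene")}/; s/robot\.camera_info(n)/CI[n]/' h.py; cat > fit.py <<'E'
from h import *
for t,th in (('top0',122),('top7',135)):
    c=cv2.imread(f'pics/{t}.png')[235:335,140:290].astype(int); b,g,r=c[...,0],c[...,1],c[...,2]
    m=((g>th)&(g-b>=0)&(r-b<25)).astype(np.uint8)
    n,l,s,_=cv2.connectedComponentsWithStats(m); mm=(l==1+np.argmax(s[1:,4])).astype(np.uint8)
    cs,_=cv2.findContours(mm,cv2.RETR_EXTERNAL,2); mm=cv2.drawContours(mm*0,[max(cs,key=cv2.contourArea)],-1,1,-1)
    mm=cv2.morphologyEx(mm,cv2.MORPH_OPEN,np.ones((15,15),np.uint8))
    v,u=np.nonzero(mm); P=np.array([ray('top',a+140,d+235,.042)[:2] for a,d in zip(u,v)])*1000
    R=cv2.minAreaRect(P.astype(np.float32)); print(t,R,P.mean(0))
    w,V=np.linalg.eigh(np.cov(P.T)); print('pca yaw',np.degrees(np.arctan2(V[1,1],V[0,1]))%180-90,np.sqrt(12*w))
E
python3 fit.py; python3 -c "
from bench import robot;print(robot.get_obs()['time'])"
```

```text
top0 ((539.55126953125, 139.8248748779297), (119.28765869140625, 86.95008087158203), 81.84822845458984) [538.50444345 141.64134963]
pca yaw -14.197902239412912 [ 82.9432687  114.27359046]
top7 ((539.8356323242188, 140.19573974609375), (122.98899841308594, 87.29066467285156), 81.43058776855469) [538.37578339 141.43940079]
pca yaw -13.910484245230435 [ 83.63480235 117.91009983]
9.0333
```

step_arm:
  commands:
    - {"xyz": [0, 0.01, 0], "twist": [0, 0, 0]}
    - {"xyz": [0, 0.03, 0], "twist": [0, 0, -2]}
    - {"xyz": [-0.001, 0.06, 0], "twist": [0, 0, -4]}
    - {"xyz": [-0.001, 0.09, 0], "twist": [0, 0, -7]}
    - {"xyz": [-0.002, 0.12, 0], "twist": [0, 0, -10]}
    - {"xyz": [-0.002, 0.15, 0], "twist": [0, 0, -13]}
    - {"xyz": [-0.003, 0.18, 0], "twist": [0, 0, -16]}
    - {"xyz": [-0.003, 0.21, 0], "twist": [0, 0, -19]}
    - {"xyz": [-0.004, 0.24, 0], "twist": [0, 0, -22]}
    - {"xyz": [-0.004, 0.27, 0], "twist": [0, 0, -24]}
    - {"xyz": [-0.004, 0.297, 0], "twist": [0, 0, -24.8]}
    - {"xyz": [-0.004, 0.318, 0], "twist": [0, 0, -24.8]}

```text
time: 10.03
tool_pos: [0.5366, 0.1301, 0.1242]
ee_rot: [-1.571, 0.004, -0.159]
wrist_force: [1.1, -0.2, -1.4]
width: 0.0159
```

step_arm:
  commands:
    - {"xyz": [0, 0.007, 0], "twist": [0, 0, 0]}
    - {"xyz": [0, 0.011, -0.008], "twist": [0, 0, 0]}
    - {"xyz": [0, 0.011, -0.016], "twist": [0, 0, 0]}
    - {"xyz": [0, 0.011, -0.02], "twist": [0, 0, 0]}
    - {"xyz": [0, 0.011, -0.02], "twist": [0, 0, 0]}
    - {"xyz": [0, 0.011, -0.02], "twist": [0, 0, 0]}
    - {"xyz": [0, 0.011, -0.02], "twist": [0, 0, 0]}
    - {"xyz": [0, 0.011, -0.02], "twist": [0, 0, 0]}

```text
time: 10.7
tool_pos: [0.539, 0.1376, 0.1068]
ee_rot: [-1.571, -0.001, -0.161]
wrist_force: [-0.2, -0.3, -1.7]
width: 0.0155
```

```bash
python3 - <<'E'
from h import *
for n in('top','scene'):
    snap(n,n+'8')
    o=robot.get_obs(); print({k:np.round(o[k],4) for k in('time','tool_pos','ee_rot','wrist_force','width')})
p=cv2.imread('pics/top8.png')
s=cv2.imread('pics/scene8.png')
cv2.imwrite('pics/c15.png',cv2.resize(p[225:345,150:300],None,fx=5,fy=5,interpolation=cv2.INTER_CUBIC))
cv2.imwrite('pics/c16.png',cv2.resize(s[130:242,310:450],None,fx=5.3,fy=5.3,interpolation=cv2.INTER_CUBIC))
E
```

```text
{'time': np.float64(10.75), 'tool_pos': array([0.539 , 0.1378, 0.1068]), 'ee_rot': array([-1.5706e+00, -1.1000e-03, -1.6100e-01]), 'wrist_force': array([ 0.106 ,  0.4396, -0.8183]), 'width': np.float64(0.016)}
{'time': np.float64(10.8), 'tool_pos': array([0.539 , 0.1379, 0.1068]), 'ee_rot': array([-1.5705e+00, -1.0000e-03, -1.6080e-01]), 'wrist_force': array([ 0.6313,  0.0078, -1.6493]), 'width': np.float64(0.0157)}
```

View pics/c15.png

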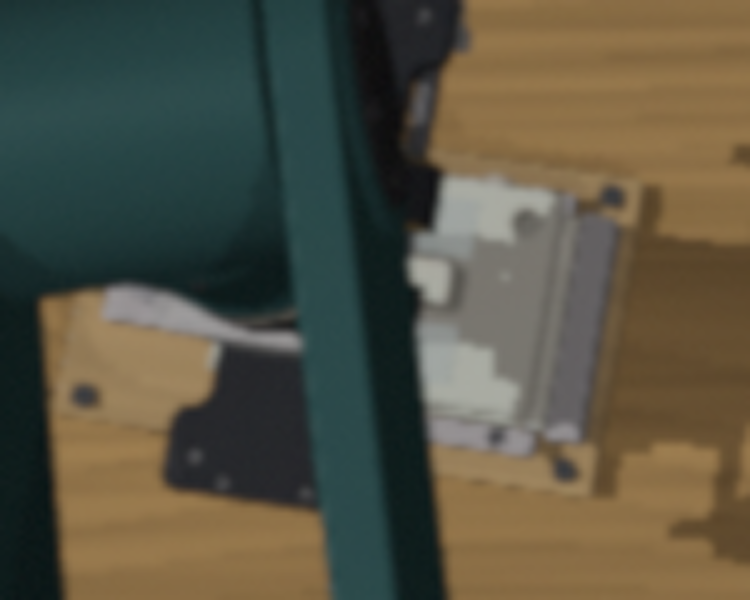

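View pics/c16.png

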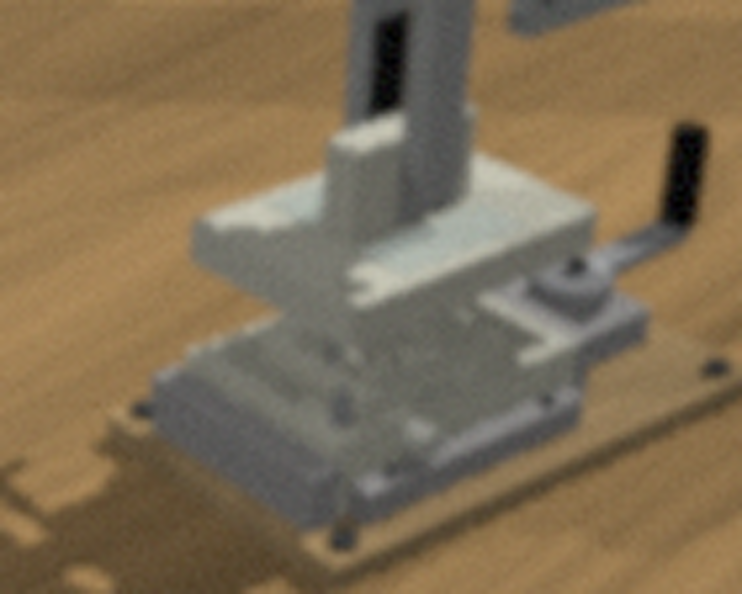

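```bash
python3 - <<'E'
from h import *
g=lambda c,o,s:(c[0]/s+o[0]-.5+.5/s,c[1]/s+o[1]-.5+.5/s)
o=(150,225)
for k,c in [('hole',(526,222)),('RU',(563,192)),('RD',(520,417))]: print('top',k,ray('top',*g(c,o,5),.096).round(4))
for k,c in [('RD',(195,226)),('LU',(596,213)),('RU',(362,306))]: print('scene',k,ray('scene',*g(c,(310,130),5.3),.096).round(4))
for k,c in [('RD',(193,258)),('LU',(594,262)),('RU',(362,345))]: print('scene bottom',k,ray('scene',*g(c,(310,130),5.3),.080).round(4))
y=np.radians(-9.2);R=np.array([[np.cos(y),-np.sin(y)],[np.sin(y),np.cos(y)]])
for k,q in [('hole',(.030,-.048)),('LU',(.042,.06)),('RU',(.042,-.06)),('RD',(-.042,-.06))]: print('exp plate',k,(R@q+np.array([.539,.1378])).round(4), 'exp lower',(R@q+np.array([.5385,.1385])).round(4))
p=cv2.imread('pics/top8.png')[245:325,225:285]; cv2.imwrite('pics/c17.png',cv2.resize(p,None,fx=7.5,fy=7.5,interpolation=cv2.INTER_CUBIC))
E
```

```text
top hole [0.5612 0.0865 0.096 ]
top RU [0.5724 0.0727 0.096 ]
top RD [0.4882 0.0883 0.096 ]
scene RD [0.4898 0.0833 0.096 ]
scene LU [0.5892 0.1874 0.096 ]
scene RU [0.5698 0.0763 0.096 ]
scene bottom RD [0.4854 0.0878 0.08  ]
scene bottom LU [0.5939 0.1824 0.08  ]
scene bottom RU [0.5695 0.0784 0.08  ]
exp plate hole [0.5609 0.0856] exp lower [0.5604 0.0863]
exp plate LU [0.5901 0.1903] exp lower [0.5896 0.191 ]
exp plate RU [0.5709 0.0719] exp lower [0.5704 0.0726]
exp plate RD [0.4879 0.0853] exp lower [0.4874 0.086 ]
```

View pics/c17.png

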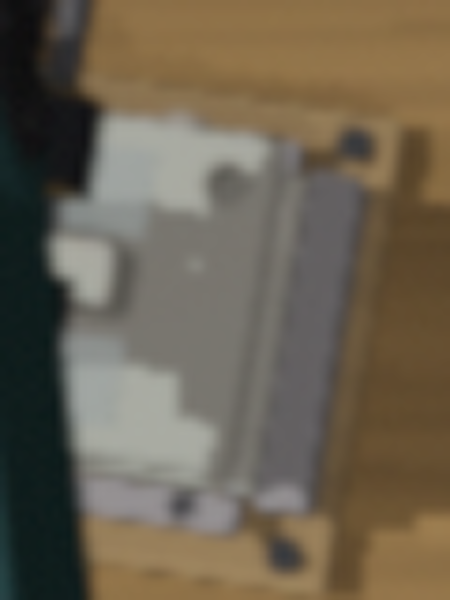

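step_arm:
  commands:
    - {"xyz": [-0.0013, 0, -0.005], "twist": [0, 0, 0]}
    - {"xyz": [-0.0013, 0, -0.012], "twist": [0, 0, 0]}
    - {"xyz": [-0.0013, 0, -0.018], "twist": [0, 0, 0]}
    - {"xyz": [-0.0013, 0, -0.021], "twist": [0, 0, 0]}
    - {"xyz": [-0.0013, 0, -0.021], "twist": [0, 0, 0]}
    - {"xyz": [-0.0013, 0, -0.021], "twist": [0, 0, 0]}

```text
time: 11.3
tool_pos: [0.5369, 0.1383, 0.0847]
ee_rot: [-1.571, 0.001, -0.16]
wrist_force: [0.7, 0.4, -2.0]
width: 0.0153
```

```bash
python3 - <<'E'
from h import *
for n in('top','scene'):
    snap(n,n+'9')
o=robot.get_obs(); print({k:np.round(o[k],4) for k in('time','tool_pos','ee_rot','wrist_force','width')})
p=cv2.imread('pics/top9.png')[245:325,225:285]
s=cv2.imread('pics/scene9.png')
cv2.imwrite('pics/c18.png',cv2.resize(p,None,fx=7.5,fy=7.5,interpolation=cv2.INTER_CUBIC))
cv2.imwrite('pics/c19.png',cv2.resize(s[140:240,320:440],None,fx=6,fy=6,interpolation=cv2.INTER_CUBIC))
E
```

```text
{'time': np.float64(11.4), 'tool_pos': array([0.5374, 0.1384, 0.0855]), 'ee_rot': array([-1.5707e+00, -4.0000e-04, -1.6000e-01]), 'wrist_force': array([ 0.5416, -0.7584, -1.5194]), 'width': np.float64(0.0158)}
```

View pics/c18.png

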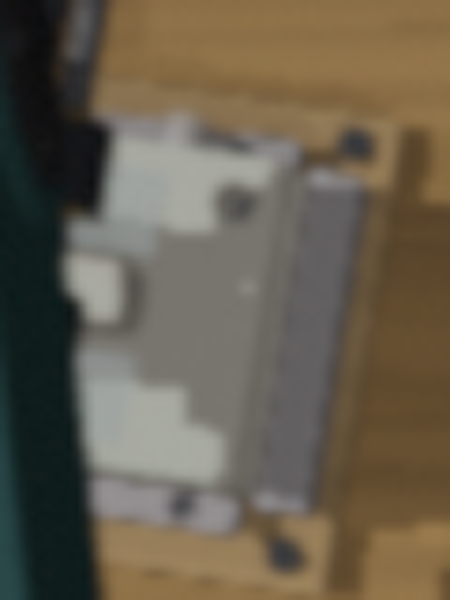

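View pics/c19.png

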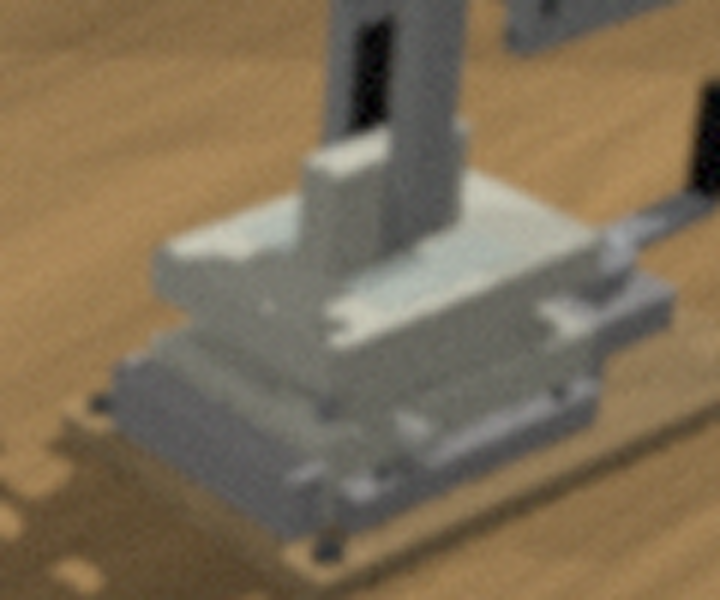

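```bash
python3 - <<'E'
from h import *
g=lambda c,o,s:(c[0]/s+o[0]-.5+.5/s,c[1]/s+o[1]-.5+.5/s)
print('hole top',ray('top',*g((238,203),(225,245),7.5),.0745).round(4))
for k,c in [('RU',(278,160)),('RD',(228,488))]: print(k,ray('top',*g(c,(225,245),7.5),.0745).round(4))
for k,c in [('RD',(155,255)),('LU',(604,243)),('RU',(333,348))]: print('scene',k,ray('scene',*g(c,(320,140),6),.0745).round(4))
p,s=[cv2.imread(f'pics/{n}9.png') for n in('top','scene')]
cv2.imwrite('pics/c20.png',cv2.resize(p[262:282,246:271],None,fx=24,fy=24,interpolation=cv2.INTER_CUBIC))
E
```

```text
hole top [0.559  0.0863 0.0745]
RU [0.5699 0.0762 0.0745]
RD [0.4865 0.0884 0.0745]
scene RD [0.4881 0.0832 0.0745]
scene LU [0.589  0.1863 0.0745]
scene RU [0.5665 0.0745 0.0745]
```

View pics/c20.png

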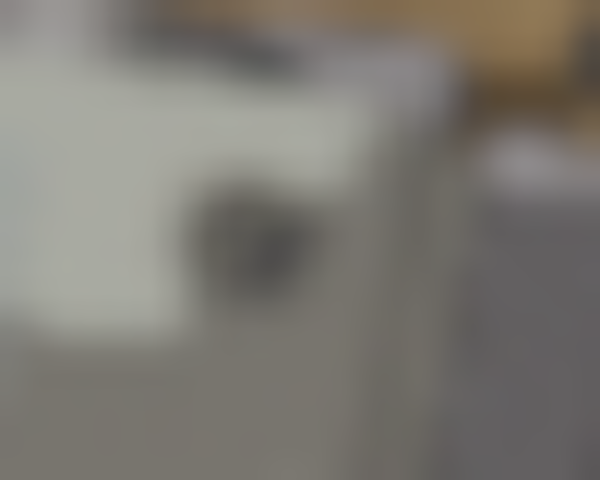

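step_arm:
  commands:
    - {"xyz": [0, -0.0005, -0.002], "twist": [0, 0, 0]}
    - {"xyz": [0, -0.0005, -0.004], "twist": [0, 0, 0]}
    - {"xyz": [0, -0.0005, -0.006], "twist": [0, 0, 0]}
    - {"xyz": [0, -0.0005, -0.007], "twist": [0, 0, 0]}
    - {"xyz": [0, -0.0005, -0.007], "twist": [0, 0, 0]}

```text
time: 11.82
tool_pos: [0.537, 0.1378, 0.0779]
ee_rot: [-1.571, 0.001, -0.16]
wrist_force: [-1.2, -0.1, -1.0]
width: 0.0155
```

step_arm:
  commands:
    - {"xyz": [0, 0, -0.001], "twist": [0, 0, 0]}
    - {"xyz": [0, 0, -0.002], "twist": [0, 0, 0]}
    - {"xyz": [0, 0, -0.003], "twist": [0, 0, 0]}
    - {"xyz": [0, 0, -0.003], "twist": [0, 0, 0]}

```text
time: 12.15
tool_pos: [0.5372, 0.1378, 0.0751]
ee_rot: [-1.571, 0.0, -0.16]
wrist_force: [-0.4, 1.0, -2.4]
width: 0.016
```

Underside is near 48 mm, below the dowel tips (56 mm), with no contact force, so both dowels have entered the holes. I press on gently.

step_arm:
  commands:
    - {"xyz": [0, 0, -0.001], "twist": [0, 0, 0]}
    - {"xyz": [0, 0, -0.002], "twist": [0, 0, 0]}
    - {"xyz": [0, 0, -0.003], "twist": [0, 0, 0]}
    - {"xyz": [0, 0, -0.003], "twist": [0, 0, 0]}
    - {"xyz": [0, 0, -0.003], "twist": [0, 0, 0]}

```text
time: 12.57
tool_pos: [0.5374, 0.1379, 0.0725]
ee_rot: [-1.571, -0.0, -0.16]
wrist_force: [-0.4, -0.1, -0.6]
width: 0.0157
```

step_arm:
  commands:
    - {"xyz": [0, 0, -0.001], "twist": [0, 0, 0]}
    - {"xyz": [0, 0, -0.002], "twist": [0, 0, 0]}
    - {"xyz": [0, 0, -0.003], "twist": [0, 0, 0]}
    - {"xyz": [0, 0, -0.003], "twist": [0, 0, 0]}
    - {"xyz": [0, 0, -0.003], "twist": [0, 0, 0]}

```text
time: 12.98
tool_pos: [0.5374, 0.1379, 0.0706]
ee_rot: [-1.571, -0.001, -0.16]
wrist_force: [-2.9, -0.7, 5.7]
width: 0.0158
```

step_arm:
  commands:
    - {"xyz": [0, 0, -0.001], "twist": [0, 0, 0]}
    - {"xyz": [0, 0, -0.002], "twist": [0, 0, 0]}
    - {"xyz": [0, 0, -0.003], "twist": [0, 0, 0]}
    - {"xyz": [0, 0, -0.003], "twist": [0, 0, 0]}
    - {"xyz": [0, 0, -0.003], "twist": [0, 0, 0]}

```text
time: 13.4
tool_pos: [0.5375, 0.1379, 0.0686]
ee_rot: [-1.57, -0.001, -0.16]
wrist_force: [-3.4, 0.0, 9.7]
width: 0.0157
```

step_arm:
  commands:
    - {"xyz": [0, 0, -0.001], "twist": [0, 0, 0]}
    - {"xyz": [0, 0, -0.002], "twist": [0, 0, 0]}
    - {"xyz": [0, 0, -0.002], "twist": [0, 0, 0]}
    - {"xyz": [0, 0, -0.002], "twist": [0, 0, 0]}

```text
time: 13.73
tool_pos: [0.5375, 0.1379, 0.0684]
ee_rot: [-1.57, -0.002, -0.16]
wrist_force: [-7.6, -0.1, 16.8]
width: 0.0162
```

```bash
python3 - <<'E'
from h import *
for n in('top','scene'):
    snap(n,n+'10')
o=robot.get_obs(); print({k:np.round(o[k],4) for k in('time','tool_pos','ee_rot','wrist_force','wrist_torque','width')})
p=cv2.imread('pics/top10.png')[245:325,225:285]
s=cv2.imread('pics/scene10.png')
cv2.imwrite('pics/c22.png',cv2.resize(s[140:240,320:440],None,fx=6,fy=6,interpolation=cv2.INTER_CUBIC))
E
```

```text
{'time': np.float64(13.8333), 'tool_pos': array([0.5375, 0.1379, 0.0684]), 'ee_rot': array([-1.5704, -0.0017, -0.1599]), 'wrist_force': array([-7.6911, -2.1253, 17.7165]), 'wrist_torque': array([-0.2964,  1.6501, -0.0357]), 'width': np.float64(0.0161)}
```

View pics/c22.png

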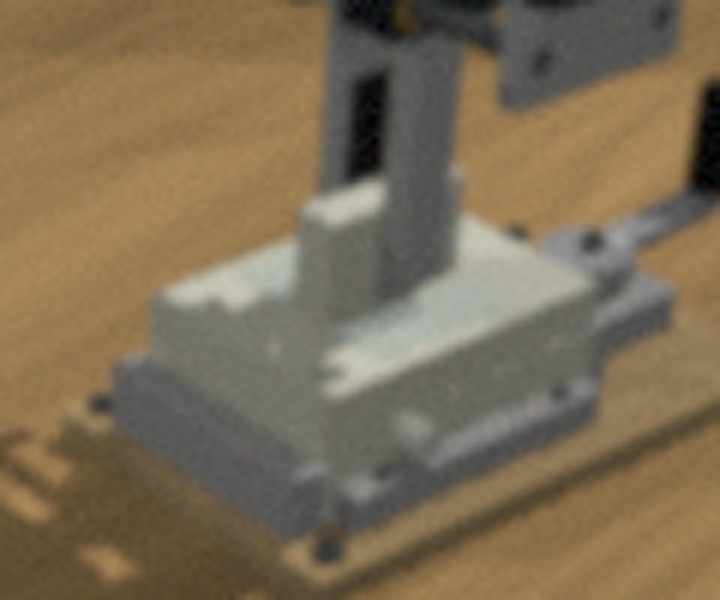

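Edges of plate and tray coincide with no visible gap. z stalled while the force jumped, so it is on the rim. I relieve the sideways force a little.

step_arm:
  commands:
    - {"xyz": [-0.0005, 0, 0], "twist": [0, 0, 0]}
    - {"xyz": [-0.001, 0, -0.0005], "twist": [0, 0, 0]}
    - {"xyz": [-0.0015, 0, -0.001], "twist": [0, 0, 0]}
    - {"xyz": [-0.0015, 0, -0.001], "twist": [0, 0, 0]}
    - {"xyz": [-0.0015, 0, -0.001], "twist": [0, 0, 0]}
    - {"xyz": [-0.0015, 0, -0.001], "twist": [0, 0, 0]}

```text
time: 14.33
tool_pos: [0.5374, 0.1379, 0.0685]
ee_rot: [-1.57, -0.005, -0.16]
wrist_force: [-5.6, -1.3, 19.0]
width: 0.0159
```

```bash
python3 - <<'E'
from h import *
o=robot.get_obs(); print({k:np.round(o[k],4) for k in('time','tool_pos','ee_rot','wrist_force','wrist_torque','width')})
E
```

```text
{'time': np.float64(14.3333), 'tool_pos': array([0.5374, 0.1379, 0.0685]), 'ee_rot': array([-1.5696, -0.0052, -0.16  ]), 'wrist_force': array([-5.5886, -1.2537, 19.0436]), 'wrist_torque': array([-3.285e-01,  1.532e+00,  1.300e-03]), 'width': np.float64(0.0159)}
```

The tool has tilted about −0.3° about y, raising the +x side. I counter it with a small twist and press slightly more.

step_arm:
  commands:
    - {"xyz": [0, 0, 0], "twist": [0, 0.2, 0]}
    - {"xyz": [0, 0, -0.0005], "twist": [0, 0.4, 0]}
    - {"xyz": [0, 0, -0.001], "twist": [0, 0.6, 0]}
    - {"xyz": [0, 0, -0.001], "twist": [0, 0.6, 0]}
    - {"xyz": [0, 0, -0.001], "twist": [0, 0.6, 0]}
    - {"xyz": [0, 0, -0.001], "twist": [0, 0.6, 0]}

```text
time: 14.83
tool_pos: [0.5375, 0.1379, 0.0685]
ee_rot: [-1.571, 0.004, -0.16]
wrist_force: [-8.3, -1.8, 21.9]
width: 0.0158
```

```bash
python3 - <<'E'
from h import *
o=robot.get_obs(); print({k:np.round(o[k],4) for k in('time','tool_pos','ee_rot','wrist_force','wrist_torque','width')})
E
```

```text
{'time': np.float64(14.8333), 'tool_pos': array([0.5375, 0.1379, 0.0685]), 'ee_rot': array([-1.5713,  0.0043, -0.1598]), 'wrist_force': array([-8.3022, -1.8173, 21.9057]), 'wrist_torque': array([-0.4061,  1.3392,  0.005 ]), 'width': np.float64(0.0158)}
```

step_arm:
  commands:
    - {"xyz": [-0.001, 0, 0], "twist": [0, -0.1, 0]}
    - {"xyz": [-0.002, 0, -0.0005], "twist": [0, -0.2, 0]}
    - {"xyz": [-0.002, 0, -0.001], "twist": [0, -0.2, 0]}
    - {"xyz": [-0.002, 0, -0.001], "twist": [0, -0.2, 0]}
    - {"xyz": [-0.002, 0, -0.001], "twist": [0, -0.2, 0]}
    - {"xyz": [-0.002, 0, -0.001], "twist": [0, -0.2, 0]}

```text
time: 15.33
tool_pos: [0.5375, 0.1379, 0.0684]
ee_rot: [-1.57, -0.003, -0.16]
wrist_force: [-3.4, -1.6, 22.5]
width: 0.0157
```

```bash
python3 - <<'E'
from h import *
for n in('top','scene'): snap(n,n+'11')
o=robot.get_obs(); print({k:np.round(o[k],4) for k in('time','tool_pos','ee_rot','wrist_force','wrist_torque','width')})
p=cv2.imread('pics/top11.png')
s=cv2.imread('pics/scene11.png')
a=cv2.resize(s[150:240,330:430],None,fx=8*.8,fy=8*.8,interpolation=cv2.INTER_CUBIC)
cv2.imwrite('pics/c23.png',a)
E
```

```text
{'time': np.float64(15.4333), 'tool_pos': array([0.5375, 0.1379, 0.0684]), 'ee_rot': array([-1.5696, -0.0034, -0.16  ]), 'wrist_force': array([-3.5597, -2.0938, 22.5218]), 'wrist_torque': array([-0.4311,  1.2141,  0.0236]), 'width': np.float64(0.0155)}
```

View pics/c23.png

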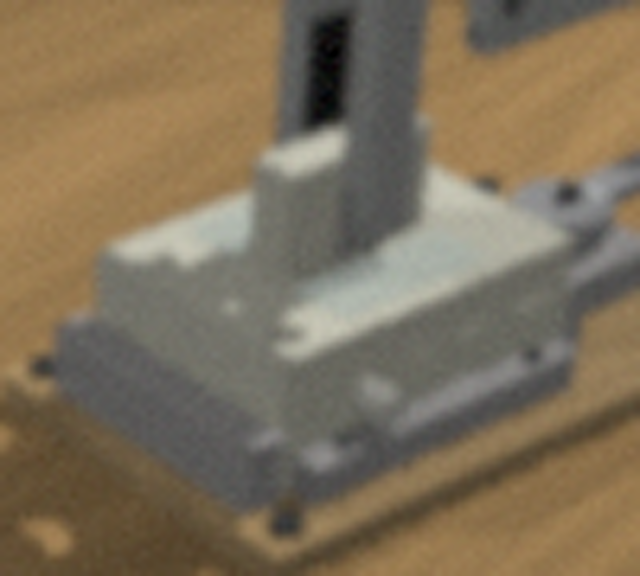

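View pics/top11.png

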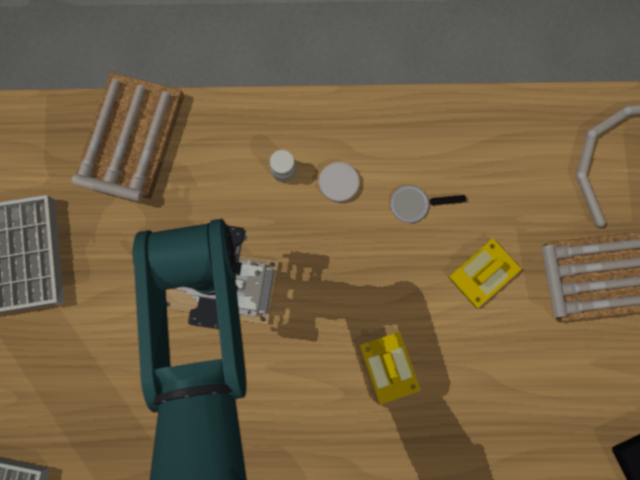

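step_arm:
  commands:
    - {"xyz": [0, 0, 0], "twist": [0, 0.1, 0]}
    - {"xyz": [0, 0, -0.0005], "twist": [0, 0.25, 0]}
    - {"xyz": [0, 0, -0.0005], "twist": [0, 0.25, 0]}
    - {"xyz": [0, 0, -0.0005], "twist": [0, 0.25, 0]}
    - {"xyz": [0, 0, -0.0005], "twist": [0, 0.25, 0]}
    - {"xyz": [0, 0, -0.0005], "twist": [0, 0.25, 0]}
    - {"xyz": [0, 0, -0.0005], "twist": [0, 0.25, 0]}
    - {"xyz": [0, 0, -0.0005], "twist": [0, 0.25, 0]}

```text
time: 16.1
tool_pos: [0.5375, 0.1379, 0.0684]
ee_rot: [-1.57, 0.0, -0.16]
wrist_force: [-6.0, -2.6, 23.2]
width: 0.0161
```

```bash
python3 - <<'E'
from h import *
o=robot.get_obs(); print({k:np.round(o[k],4) for k in('time','tool_pos','ee_rot','wrist_force','wrist_torque','width')})
E
```

```text
{'time': np.float64(16.1), 'tool_pos': array([0.5375, 0.1379, 0.0684]), 'ee_rot': array([-1.5704e+00,  4.0000e-04, -1.5990e-01]), 'wrist_force': array([-6.0059, -2.5719, 23.2091]), 'wrist_torque': array([-0.4798,  1.0765,  0.0641]), 'width': np.float64(0.0161)}
```

Tool is level, 23 N holding, z steady. I hand it in.

```bash
python3 -c "
from bench import robot;print(robot.close_job())"
```

```text
the job is handed in; nothing more can be done
None
```

The job is handed in at 16.1 s, with the upper half still gripped and pressed shut on the clamped lower half.

**Clamping:** I swung the cam lever clockwise until it stopped moving while the push rose to about 10 N. The pictures then showed it pointing to the jig's +y side. The lower half barely moved when clamped.

**Fitting:** I took the white upper half by its rib and lowered it over the dowels. The underside passed the dowel tips with no contact force, so both holes were on.

**Last checks:**
- **Height:** the tool stalled at 68.4 mm, where the calculated flush height is about 69 mm. From there the force rose steeply, which means hard rim contact.
- **Force and tilt:** at hand-in it was pressing with 23 N, against about 12 N needed for flush, and the tool was level (0.0004 rad).
- **Pictures:** no gap was visible on the two sides I could see. The magnifier, jar, dish and yellow look-alikes are where they were.

**What disagreed or stayed open:**
- The two cameras differed by about 2–4 mm on positions. I used mainly the top view, with a 1.3 mm correction.
- While pressing, the tool tilted up to 0.3° with a side force of 3–8 N. I corrected the tilt, but about 6 N of side force was left at the end.
- The far edges of the joint were hidden, so flushness there is inferred from height, tilt and force.

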